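# Offer a spring clamp up to a freshly glued heat spreader

### The job

The copper heat spreader has just been glued to the LED board that stands in the holder, and the glue is still wet. Take the orange-gripped spring clamp off its parking rail by squeezing its handles right together, and lower it, wide open, over the board's top edge at the spreader: upright, square to the board, which stands midway between the jaws, the jaw pads facing the spreader's middle, and neither clamp nor gripper touching board, spreader or holder. Finish there, still holding the clamp open (do not let it bite or let go: I will first check that the spreader sits straight), and leave the blue-gripped clamp and everything else alone.

Things in the scene. Friction and masses are not known exactly. Their poses are not given: they have to be found in the camera images.
- clamp_grip (a point): Orange clamp: point midway between its handles, 36 mm above the pivot pin. z up (away from the jaws), y along the pin and rail, x the way handles and jaws move. Shut, the handles (24 mm wide) form a V leaning 0.34 rad out each side, 60 mm across at the top (15 mm above this point), 34 mm across 21 mm below it; squeezed to the stop they are parallel, 23 mm across. The stop takes 10 N a side.
- clamp_jaws (a point): Point midway between the orange clamp's jaw pads (22 mm wide along y, 15 mm high); same axes. It lies 82.5 mm below clamp_grip, 7.5 mm above the tips of the shut jaws. The pads swing out along x as the handles are squeezed and rise 3 mm, to 34 mm between their faces at the stop; the space between the jaws is clear to 35 mm above this point.
- clamp: Steel hand spring clamp with orange dipped handles and jaw pads, about 80 g, 107 mm tall, parked jaws down on the rail. Origin midway between the tips of its shut jaws, axes as clamp_grip.
- clamp_front (a joint): How far each lever of the orange clamp is turned: about 0 shut on the rail's 4 mm strip, 0.34 rad at the stop (handles parallel, jaws wide open). The two levers always move alike. A spring drives it shut.
- spreader_mid (a point): Middle of the copper heat spreader, taken in the board's middle plane. Flat plate 24 mm wide (y), 30 mm high (z), 4 mm thick, glued on the board's -x face; its place along the board varies. Axes: z up, y along the board's top edge, x square to the board. The board's top edge is 18 mm above this point.
- board: LED board, 156 mm long (y), 2 mm thick (x), standing on edge; top edge 95 mm above the desk; white with yellow LEDs on its +x face, bare aluminium on the -x face. Origin on the desk below its middle. It does not move.
- holder: Grey board holder: base 66 x 186 mm, 12 mm thick, and two aluminium posts 78 mm high at the board's two ends (79 mm either side of the middle, along y). Origin on the desk under its middle, axes as the board. It does not move.
- rail: Parking rail: dark wooden base 56 x 150 mm, 10 mm thick, with an upright steel strip along its middle, 4 mm thick, along y, top edge 39 mm above the desk. Both clamps bite this strip, standing on the base. Origin on the desk under its middle. It does not move.
- clamp_blue: A second clamp, the same but with blue grips and pads, on the same rail 60 to 88 mm from the orange one, on either side of it. Origin midway between its jaw tips. Leave it.
- pliers: Red-handled combination pliers lying near the front edge of the desk, 173 mm long; a bystander.
- marker: Black marker pen lying near the front edge of the desk, 139 mm long; a bystander.
- lampholder_black: Small black lampholder standing behind the work, 41 mm across, 40 mm high; a bystander.
- lampholder_white: Small white lampholder standing behind the work, 41 mm across, 40 mm high; a bystander.
- spreader: The copper heat spreader itself: origin at the middle of its glued face, axes as spreader_mid. It is stuck to the board and does not move.
Mind the look-alikes: they are no part of the job. Leave any green or red look-alike of the clamp alone.

How it is judged (in metres and radians):
On the way:
1. the orange clamp is squeezed wide open between the fingers and lifted clear of the parking rail (value of joint clamp_front above 0.24 rad and contact force between the fingers and clamp above 2 N and z of clamp_jaws in the frame of rail above 0.055 m and contact force between clamp and rail below 0.1 N), for 0.2 s.
At the end, for the whole second after the job is handed in: Orange clamp held in the fingers (over 2 N), levers squeezed over 0.24 rad; jaw point within 7 mm of the board's middle plane, 8 mm of the spreader's middle along the board, 10 mm in height; square and upright within 0.17 rad; at rest, touching no board, spreader, holder or rail (value of joint clamp_front above 0.24 rad and contact force between the fingers and clamp above 2 N and x of spreader_mid in the frame of clamp_jaws between -0.007 and 0.007 m and y of spreader_mid in the frame of clamp_jaws between -0.008 and 0.008 m and z of spreader_mid in the frame of clamp_jaws between -0.01 and 0.01 m and angle between the y axis of clamp_jaws and the y axis of board, either way round below 0.17 rad and angle between clamp_jaws's own z axis and vertical below 0.17 rad and contact force between clamp and board below 0.2 N and contact force between clamp and spreader below 0.2 N and contact force between clamp and holder below 0.2 N and contact force between clamp and rail below 0.2 N and linear speed of clamp below 0.02 m/s); the arm keeps its last pose, push and grip.
It fails at once if the clamp or the gripper touches the board, the glued spreader or the holder (over 2 N) (contact force between any of clamp, the arm, the fingers and board above 2 N or contact force between any of clamp, the arm, the fingers and spreader above 2 N or contact force between any of clamp, the arm, the fingers and holder above 2 N).
It fails at once if the blue clamp is disturbed (moved over 20 mm) (distance of clamp_blue from where it was at the start of the episode above 0.02 m).
It fails at once if a bystander is moved over 30 mm (distance of any of pliers, marker, lampholder_black, lampholder_white from where it was at the start of the episode above 0.03 m).
It also fails if it takes over 38 s, if anything falls off the work surface, if the arm or the gripper's body presses on something with over 40 N, if the wrist force passes 120 N, or if a joint passes its speed limit or range.

### The arm

A 6-joint arm with a two-finger parallel gripper is mounted at the origin on a cart in front of the work surface, level with it; the furniture and walls round the work are solid. World frame = base frame: x ahead of the robot, y to its left, z up, the work surface at z = 0. Lengths are in mm, angles in rad, forces in N, time in s.
With the tool pointing down it reaches from about 300 to 775 mm from the base axis. Payload 14.6 kg.
Tool frame: the origin (TCP) lies at the very end of the fingers, on their centre line; the grasp point (between the pads) lies 19 mm behind it; z points along the fingers, y is the line along which they close (so a half turn about z gives the same grasp; the last joint's range is limited). The gripper opens to 94 mm and grips with 3 to 60 N. Pads are 16 mm wide; open, the fingers measure 119 mm over their backs; the gripper's body (75 mm by 177 mm) begins 78 mm behind the grasp point.
Start: joints at [-1.404, 0.3, 1.521, -0, 1.321, -0.067], TCP at [127.415, -535.028, 205.446] pointing down, gripper open.
Joint ranges: [-3.03, 3.03], [-0.79, 2.21], [0.23, 2.52], [-1.04, 4.18], [0, 3.07], [-2.55, 2.55]. Speed limits (rad/s): [2.22, 2.22, 2.57, 3.14, 3.14, 3.14].

### API

Orientations are given as [roll, pitch, yaw] about the fixed x, y, z axes, in that order (R = Rz(yaw) Ry(pitch) Rx(roll)).
In Python, from cell import manip, eyes, ticket gives the robot as it stands. The module is installed in compiled form; this text tells all that it offers.
- The arm moves only by the tool arm_command, never from a script. Its argument "plan" is a list of rows, each a list of 5 numbers: the opening, from -1 (shut) to 1 (fully open), then the shift along the tool's x, y, z in m, then the turn about the tool's z in rad. In form: [[jaw, dx, dy, dz, roll], ...]. A call has 1 to 20 rows; each row shifts and turns the commanded pose from where the row before left it, along the tool's axes as they then stand; what a row does not reach is not made up. A row lasts 1/8 s, in which the tool goes at most 62.5 mm and 10.7 degrees, less where a joint would pass 70% of its speed; a pose out of reach is approached as far as the arm can. A call is refused whole if a number of a shift passes 0.0625 or a number of a turn 0.188, either way. A call with a gripper value outside its range is refused whole. The fingers move at their own pace and stop on an object; "newtons" is the grip in N (left out, the last holds). Time passes only in rows, so rows that do not move let the fingers close. It gives the time, the measured TCP pose, the force, the opening and the grip force at its end, in the units of the state.
- manip.read_state(): the state, without advancing time (a new reading comes with each control period).
- eyes.camera(name): name is "scene" or "top"; returns a dict with "img" (480x640x3 uint8, blue, green, red), "z_map" (480x640 float32, mm along the optical axis (not along the pixel's ray), 0 where there is no reading), "fx", "fy", "cx", "cy" (pixels), "eye" and "orientation" of the camera in the world. Camera axes: x right, y down, z forward; pixel columns grow to the right and rows downward; lengths in mm; the calibration is good to about 2 mm. A picture is of the moment at which its call begins.
- ticket.sign_off(): hands the job in; it is judged then, once.
The state is a dict: "clock": time; "joints": joint angles; "qd": joint speeds; "effort": joint torques, N m; "eef_pos": TCP position; "eef_rot": TCP orientation; "wrist_force": force on the tool from outside, world axes, zero at the start; "moment": the same for the moment, N m; "finger_gap": finger opening in mm; "finger_force": force on a finger pad.
Only numpy, scipy, OpenCV 4.12 (cv2) and the standard library are available. Lean on these libraries where they do the work, as an engineer would, in place of code of your own. Each camera call takes 0.05 s, during which the arm holds its last target. There are 200 camera calls.

## Working session

There is one attempt and no reset: what is moved stays moved. The work goes in short steps, Python scripts to look and compute and a tool call to move; the robot and the scene stay as the last step left them, time stands still between calls to the robot, and variables do not carry over. Pictures are saved under pics/ and viewed, at most 10 in all, crops included, and the job is handed in when it is done.

Besides the shell and the picture viewer there is one more tool, called after ">>>" in YAML: its name, and indented under it one key for each argument. arm_command: Moves the arm, as the interface text tells. Its arguments: {"type":"object","properties":{"plan":{"type":"array"},"newtons":{"type":"number"}},"required":["plan"]}

```bash
mkdir -p pics; cat > h.py <<'E'
import numpy as np, cv2
from scipy.spatial.transform import Rotation as R
from cell import manip, eyes, ticket
def rot(o):
    o=np.array(o,float)
    return o if o.shape==(3,3) else R.from_euler('xyz',o).as_matrix() if o.size==3 else R.from_quat(o).as_matrix()
def pts(c):
    z=c['z_map']; v,u=np.mgrid[0:480,0:640]
    P=np.stack([(u-c['cx'])*z/c['fx'],(v-c['cy'])*z/c['fy'],z],-1)
    W=P@rot(c['orientation']).T+np.array(c['eye']); W[z==0]=np.nan
    return W
def ray(c,u,v,h):
    d=rot(c['orientation'])@np.array([(u-c['cx'])/c['fx'],(v-c['cy'])/c['fy'],1]); e=np.array(c['eye'])
    return e+d*(h-e[2])/d[2]
def proj(c,p):
    q=rot(c['orientation']).T@(np.array(p)-np.array(c['eye']))
    return q[0]/q[2]*c['fx']+c['cx'],q[1]/q[2]*c['fy']+c['cy']
E
python3 - <<'E'
from h import *
for n in("scene","top"):
    c=eyes.camera(n); cv2.imwrite(f'pics/{n}0.png',c['img']); np.save(n+'0.npy',c,allow_pickle=True)
    print(n,c['eye'],c['orientation'],c['fx'],c['cx'],c['cy'])
print(manip.read_state())
E
```

```text
scene [ 21.74761035 671.72524437 827.43237417] [-2.23022575e+00  6.85769091e-04 -2.57066197e+00] 597.439246449838 332.8623022658958 238.80592708897876
top [ 481.79853055 -112.28473945 1070.1487304 ] [-3.10620929 -0.02675846 -1.55054376] 590.4547705445611 317.2701068648295 238.0881912380901
{'clock': 0.1, 'joints': array([-1.40360974e+00,  3.00417717e-01,  1.52150244e+00,  1.19186796e-05,
        1.32070534e+00, -6.65886343e-02]), 'qd': array([-0.00055601, -0.00092117, -0.00278804,  0.00240089,  0.00118219,
       -0.00048292]), 'effort': array([ 1.02365553e-03, -5.32646406e+01, -3.53282690e+01,  7.08797760e-02,
        2.34999123e-02, -4.68025814e-05]), 'eef_pos': array([ 127.37626889, -534.81008118,  204.94887881]), 'eef_rot': array([-3.14056286e+00, -8.02445522e-05,  2.33772222e-01]), 'wrist_force': array([ 0.15313848, -0.52091761, -0.30285361]), 'moment': array([ 0.02004789, -0.02486063,  0.02182371]), 'finger_force': 0.0, 'finger_gap': 93.88363982532937}
```

View pics/scene0.png

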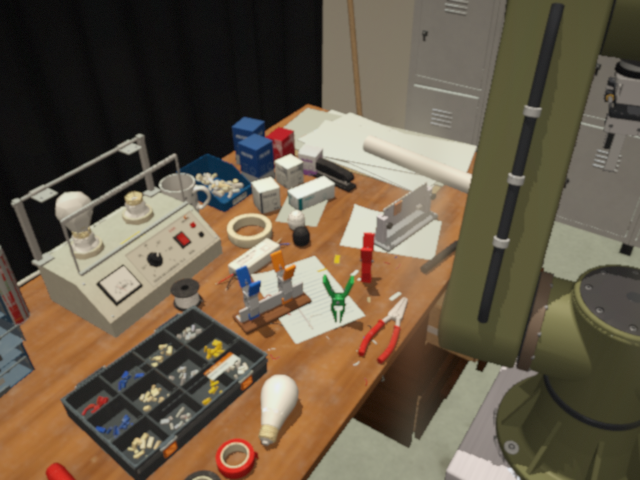

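View pics/top0.png

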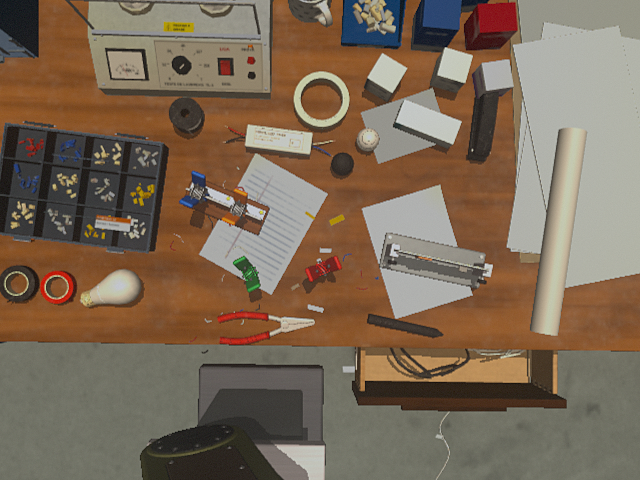

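The scene view shows the orange clamp at about (283,265) and the blue one at (248,285). Green is at (338,295), red at (367,258), and the holder at (405,220). In the top view orange is at (248,208), blue at (197,188), green at (246,273), red at (323,268), and the board holder at (436,262). The description calls for the orange clamp; next is a close crop to confirm it.

```bash
python3 - <<'E'
from h import *
t=np.load('top0.npy',allow_pickle=True).item()['img'];s=np.load('scene0.npy',allow_pickle=True).item()['img']
z=lambda i,x,y,w,h:cv2.resize(i[y:y+h,x:x+w],(400,300),interpolation=cv2.INTER_CUBIC)
cv2.imwrite('pics/crop1.png',np.vstack([np.hstack([z(t,180,160,100,75),z(t,370,218,130,97)]),np.hstack([z(s,220,240,100,75),z(s,355,170,100,75)])]))
for n in("top","scene"):
    c=np.load(n+'0.npy',allow_pickle=True).item();W=pts(c);hsv=cv2.cvtColor(c['img'],cv2.COLOR_BGR2HSV)
    x0,y0,x1,y1=(180,160,290,250) if n=='top' else (220,235,320,335)
    for nm,lo,hi in(('or',(8,150,120),(20,255,255)),('bl',(105,130,80),(125,255,255))):
        m=cv2.inRange(hsv,lo,hi);k=np.zeros_like(m);k[y0:y1,x0:x1]=m[y0:y1,x0:x1]
        N,l,st,ce=cv2.connectedComponentsWithStats(k)
        for i in range(1,N):
            if st[i,4]>12:
                p=W[l==i];print(n,nm,st[i],ce[i].round(1),np.nanmedian(p,0).round(1),np.nanmin(p,0).round(),np.nanmax(p,0).round())
E
```

```text
top or [ 180  160   70   39 1226] [210.3 173.5] [636.2  54.2  -1.6] [582. -21.  -9.] [660. 112. 120.]
top or [270 160  20  12  87] [280.9 163.6] [655.9 -71.4  -1.9] [641. -86.  -6.] [662. -51.   3.]
top or [206 182  28  14  63] [219.8 188.9] [604.7  36.7   8.4] [594.  13.   4.] [616.  62.  13.]
top or [180 204  15  20 182] [185.1 213.9] [559.  100.   -1.8] [542.  84.  -8.] [577. 110.   4.]
top or [212 205  10   7  21] [216.  208.3] [568.5  43.    8.6] [565.  34.   6.] [576.  51.  14.]
top or [205 208   9   7  23] [208.6 211. ] [564.2  56.9   9.2] [559.  48.   4.] [570.  62.  13.]
top or [221 212  19  13 134] [229.7 218.1] [546.3   6.3 105.1] [536.  -7.   4.] [564.  34. 117.]
top or [180 215  32  35 587] [194.4 236.6] [517.7  82.7  -2. ] [495.  53.  -8.] [558. 108.   4.]
top or [210 217   7  10  28] [213.3 220.6] [549.1  48.9  -1.9] [538.  44.  -5.] [555.  55.   2.]
top bl [192 171  13   8  53] [197.8 174.5] [615.4  59.  114.2] [609.  48.  -2.] [637.  90. 118.]
top bl [180 196  18  12 120] [187.8 201.3] [571.9  74.9 108. ] [562.  63.  82.] [583.  86. 118.]
scene or [ 220  235   36  100 1210] [230.8 292. ] [ 6.69e+02  4.38e+01 -5.00e-01] [ 570. -108.   -6.] [826. 114.  13.]
scene or [ 259  235   61   45 1000] [290.8 254. ] [ 6.296e+02 -1.338e+02  3.000e-01] [ 536. -223.   -7.] [721.  23. 118.]
scene or [296 295  14  10  79] [301.8 299.8] [538.  -17.5  10. ] [525. -30.   6.] [549.  -1.  14.]
scene or [282 299   9   6  27] [285.1 301.2] [560.3   8.4  14.6] [556.  -5.   9.] [564.  15.  24.]
scene or [263 306  26  15 177] [275.2 312.8] [559.9  40.5  10. ] [543.  15.   6.] [578.  68.  13.]
scene or [268 320  20  15 131] [277.3 328.5] [536.4  64.1  -0.6] [514.  45.  -4.] [560.  78.   4.]
scene or [249 331  13   4  32] [255.8 333. ] [565.7  93.6  -0.7] [556.  89.  -4.] [576. 102.   3.]
scene bl [237 267  23  29 284] [247.2 280.5] [605.6  70.8 100.7] [563.  54.  81.] [616.  92. 117.]
```

View pics/crop1.png

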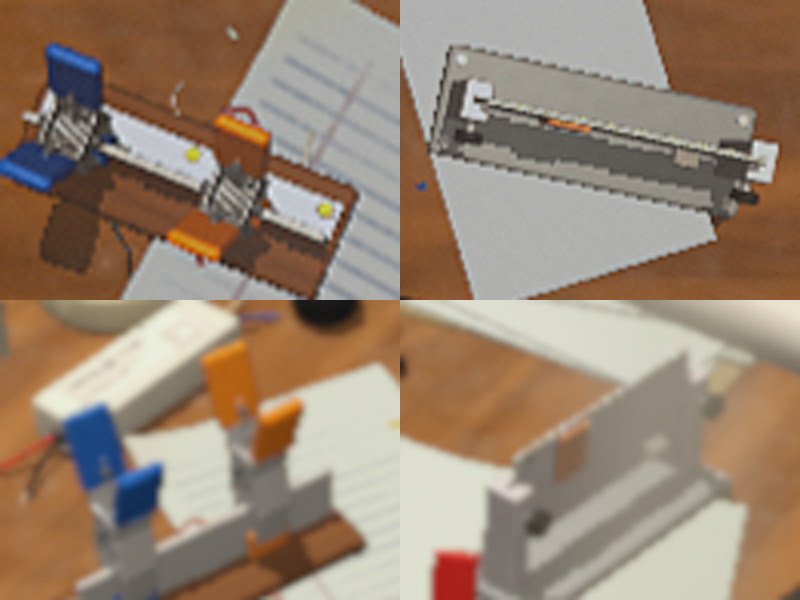

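The crop confirms the orange clamp: in the top view its handle tops are at about (241,192) and (230,221), on the same rail as the blue one. The copper spreader shows on the board's near face, at about (425,259) in top and (398,207) in scene. I'll measure both from the two views.

```bash
cat > m.py <<'E'
from h import *
def go(T,S):
    C={'top':T,'scene':S}
    for n,c in C.items():
        W=pts(c);hsv=cv2.cvtColor(c['img'],cv2.COLOR_BGR2HSV);Z=W[...,2]
        m=cv2.inRange(hsv,(8,170,120),(20,255,255))>0
        o=m&(Z>70)&(Z<125)&(W[...,0]<600)&(W[...,0]>480)&(abs(W[...,1])<60)
        N,l,st,ce=cv2.connectedComponentsWithStats(o.astype(np.uint8))
        for i in range(1,N):
            if st[i,4]<8: continue
            p=W[l==i]; t=p[p[:,2]>np.nanmax(p[:,2])-8]
            print(n,'handle',st[i],'top',t.mean(0).round(1),'zmax',p[:,2].max().round(1))
            r=cv2.minAreaRect(t[:,:2].astype(np.float32));print('   rect',np.round(r[0],1),np.round(r[1],1),round(r[2],1))
        # rail strip
        # board: grazing top
        b=(Z>80)&(Z<101)&(W[...,0]>380)&(W[...,0]<580)&(W[...,1]<-200)&(W[...,1]>-460)
        p=W[b]; print(n,'board',len(p))
        if len(p)>20:
            t=p[p[:,2]>90] if n=='top' else p[(p[:,2]>91)]
            vx,vy,x,y=cv2.fitLine(t[:,:2].astype(np.float32),cv2.DIST_HUBER,0,.01,.01).ravel();s=(t[:,0]-x)*vx+(t[:,1]-y)*vy
            print('  dir',vx,vy,'mid',x+vx*(s.min()+s.max())/2,y+vy*(s.min()+s.max())/2,'len',np.ptp(s),'z',np.percentile(t[:,2],[5,50,95]).round(1))
        cm=(cv2.inRange(hsv,(4,80,60),(18,255,255))>0)&(Z>50)&(Z<105)&(W[...,0]>380)&(W[...,0]<580)&(W[...,1]<-200)&(W[...,1]>-460)
        N,l,st,ce=cv2.connectedComponentsWithStats(cm.astype(np.uint8))
        for i in range(1,N):
            if st[i,4]<5: continue
            p=W[l==i]; print(n,'copper',st[i],ce[i].round(1),p.mean(0).round(1),p.min(0).round(1),p.max(0).round(1))
E
python3 - <<'E'
from m import *
go(*[np.load(n+'0.npy',allow_pickle=True).item() for n in('top','scene')])
T=np.load('top0.npy',allow_pickle=True).item();W=pts(T)
Z=W[...,2]
r=(abs(Z-39)<5)&(W[...,0]<640)&(W[...,0]>480)&(W[...,1]>-60)&(W[...,1]<110)
p=W[r]
vx,vy,x,y=cv2.fitLine(p[:,:2].astype(np.float32),cv2.DIST_HUBER,0,.01,.01).ravel();print('strip',len(p),vx,vy,x,y,np.degrees(np.arctan2(vy,vx)))
E
```

```text
top handle [234 189  13   8  50] top [587.3 -10.7 114.4] zmax 119.6
   rect [587.5 -10.6] [22.5  5.9] 66.4
top handle [222 213  17  12 122] top [541.7   7.1 113.4] zmax 117.0
   rect [541.8   7.3] [21.3  6.8] 68.0
top board 221
  dir 0.18418254 0.98289204 mid 483.9366967483022 -348.51420247653255 len 155.70516608144223 z [90.6 93.  96.9]
top copper [415 256  17   5  41] [423.8 257.8] [ 487.9 -316.1   90.2] [ 484.4 -328.1   61.5] [ 490.9 -305.5   95.6]
top copper [480 281   7   4   9] [483.7 283. ] [ 447.1 -424.4   66.7] [ 445.1 -429.    58.8] [ 450.5 -418.    71.2]
scene handle [271 250  14  21 188] top [585.7  -6.5 112.7] zmax 116.8
   rect [586.2  -6. ] [22.3  8.4] 63.0
scene handle [284 266  11  14  92] top [539.5  13.7 112.4] zmax 116.5
   rect [539.1  13.6] [20.1  6.3] 63.0
scene board 277
  dir 0.19181415 0.98143125 mid 484.1352301125537 -344.1503142667632 len 156.01298086080965 z [91.4 93.4 96. ]
scene copper [394 200   8  15  84] [397.3 207.1] [ 486.8 -313.3   78.2] [ 482.6 -326.1   56.7] [ 491.5 -299.3   90.8]
strip 114 0.3644817 0.9312106 572.3981 19.261942 68.62431
```

>>> arm_command:
  plan:
    - [1, 0, 0, 0, -0.1605]
    - [1, 0, 0, 0, -0.1605]
    - [1, 0, 0, 0, -0.1605]
    - [1, 0, 0, 0, -0.1605]
    - [1, 0, 0, 0, -0.1605]
    - [1, 0, 0, 0, -0.1605]
  newtons: 30

```text
clock: 0.85
eef_pos: [127.4, -534.9, 205.1]
eef_rot: [-3.141, -0.001, 1.202]
wrist_force: [0.5, -0.2, 0.1]
finger_gap: 94.0
finger_force: 0.0
```

>>> arm_command:
  plan:
    - [1, 0.018, 0.006, 0, 0]
    - [1, 0.0365, 0.0117, 0, 0]
    - [1, 0.0365, 0.0117, 0, 0]
    - [1, 0.0365, 0.0117, 0, 0]
    - [1, 0.0365, 0.0117, 0, 0]
    - [1, 0.0365, 0.0117, 0, 0]
    - [1, 0.0365, 0.0117, 0, 0]
    - [1, 0.0365, 0.0117, 0, 0]
    - [1, 0.0365, 0.0117, 0, 0]
    - [1, 0.0365, 0.0117, 0, 0]
    - [1, 0.0365, 0.0117, 0, 0]
    - [1, 0.0365, 0.0117, 0, 0]
    - [1, 0.0365, 0.0117, 0, 0]
    - [1, 0.0365, 0.0117, 0, 0]
    - [1, 0.0365, 0.0117, 0, 0]
    - [1, 0.0365, 0.0117, 0, 0]
    - [1, 0.0365, 0.0117, 0, 0]
    - [1, 0.0365, 0.0117, 0, 0]
    - [1, 0.018, 0.006, 0, 0]
    - [1, 0, 0, 0, 0]

```text
clock: 3.35
eef_pos: [563.4, -0.2, 205.1]
eef_rot: [-3.141, 0.0, 1.196]
wrist_force: [-0.9, -0.8, 0.4]
finger_gap: 94.1
finger_force: 0.0
```

```bash
python3 - <<'E'
from h import *
c=eyes.camera('scene');s=manip.read_state();print(s['eef_pos'],proj(c,s['eef_pos']))
cv2.imwrite('pics/s1.png',cv2.resize(c['img'][170:350,180:400],None,fx=3,fy=3,interpolation=cv2.INTER_CUBIC))
W=pts(c);hsv=cv2.cvtColor(c['img'],cv2.COLOR_BGR2HSV)
print(c['img'].shape)
E
```

```text
[563.06267325  -1.05294357 205.26022279] (np.float64(281.30722270297787), np.float64(219.49155806257633))
(480, 640, 3)
```

View pics/s1.png

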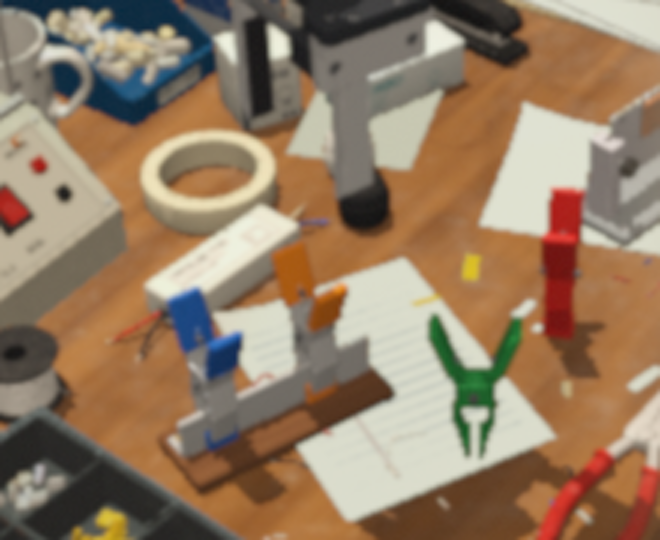

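The gripper hangs over the clamp: the near fingertip is at crop (364,215), the far one at about (262,125), and the orange handles are at (295,265) and (328,308). I'll check the fingertips by depth.

```bash
python3 - <<'E'
from h import *
s=manip.read_state();e=np.array(s['eef_pos']);ty=rot(s['eef_rot'])[:,1]
for n in('scene','top'):
    c=eyes.camera(n);W=pts(c)
    print(n,[np.round(proj(c,e+k*ty),1).tolist() for k in(-60,-47,47,60)])
    for sg in(-1,1):
        d=W-e; a=d@ty*sg
        m=(a>30)&(a<75)&(d[...,2]>-15)&(d[...,2]<25)&(abs(d@rot(s['eef_rot'])[:,0])<25)
        v,u=np.nonzero(m); p=W[m]
        if len(p): 
            q=(p-e)@rot(s['eef_rot']); print(sg,len(p),'px',u.min(),u.max(),v.min(),v.max(),'tool min',q.min(0).round(1),'max',q.max(0).round(1),'mean',q.mean(0).round(1))
E
```

```text
scene [[299.9, 236.2], [295.8, 232.5], [267.7, 207.2], [264.0, 204.0]]
-1 107 px 291 303 222 235 tool min [ -8.5 -61.8 -24.9] max [ 11.3 -47.2  -0.6] mean [  3.4 -57.1 -15.6]
1 133 px 259 271 194 208 tool min [ -9.5  43.9 -25. ] max [11.7 60.2  0.9] mean [  2.8  48.2 -12.7]
top [[210.5, 239.7], [214.0, 231.5], [239.2, 172.4], [242.6, 164.3]]
```

>>> arm_command:
  plan:
    - [1, 0.0015, 0, 0.02, 0]
    - [1, 0, 0, 0.025, 0]
    - [1, 0, 0, 0.025, 0]
    - [1, 0, 0, 0.025, 0]
    - [1, 0, 0, 0.019, 0]
    - [1, 0, 0, 0.01, 0]
    - [1, 0, 0, 0, 0]

```text
clock: 4.38
eef_pos: [563.8, -0.1, 81.4]
eef_rot: [-3.141, 0.0, 1.196]
wrist_force: [0.6, 0.1, -0.1]
finger_gap: 94.3
finger_force: 0.0
```

>>> arm_command:
  plan:
    - [-1, 0, 0, 0, 0]
    - [-1, 0, 0, 0, 0]
    - [-1, 0, 0, 0, 0]
    - [-1, 0, 0, 0, 0]
    - [-1, 0, 0, 0, 0]
    - [-1, 0, 0, 0, 0]
    - [-1, 0, 0, 0, 0]
    - [-1, 0, 0, 0, 0]
    - [-1, 0, 0, 0, 0]
    - [-1, 0, 0, 0, 0]
    - [-1, 0, 0, 0, 0]
    - [-1, 0, 0, 0, 0]
  newtons: 35

```text
clock: 5.88
eef_pos: [564.6, 0.6, 83.1]
eef_rot: [3.14, -0.001, 1.197]
wrist_force: [-4.7, 1.5, 15.9]
finger_gap: 22.1
finger_force: 35.0
```

>>> arm_command:
  plan:
    - [-1, 0, 0, -0.005, 0]
    - [-1, 0, 0, -0.01, 0]
    - [-1, 0, 0, -0.015, 0]
    - [-1, 0, 0, -0.02, 0]
    - [-1, 0, 0, -0.02, 0]
    - [-1, 0, 0, -0.02, 0]
    - [-1, 0, 0, -0.02, 0]
    - [-1, 0, 0, -0.015, 0]
    - [-1, 0, 0, -0.01, 0]
    - [-1, 0, 0, 0, 0]
    - [-1, 0, 0, 0, 0]

```text
clock: 7.25
eef_pos: [563.9, 0.5, 215.8]
eef_rot: [-3.141, 0.0, 1.197]
wrist_force: [0.3, 0.2, -0.7]
finger_gap: 21.6
finger_force: 35.0
```

```bash
python3 - <<'E'
from h import *
a=eyes.camera('scene');b=eyes.camera('top');print(manip.read_state()['eef_pos'])
z=lambda i,x,y,w,h:cv2.resize(i[y:y+h,x:x+w],(400,480),interpolation=cv2.INTER_CUBIC)
cv2.imwrite('pics/s2.png',np.hstack([z(a['img'],220,170,125,150),z(b['img'],160,130,125,150)]))
E
```

```text
[5.63904746e+02 4.54663164e-01 2.15765176e+02]
```

View pics/s2.png

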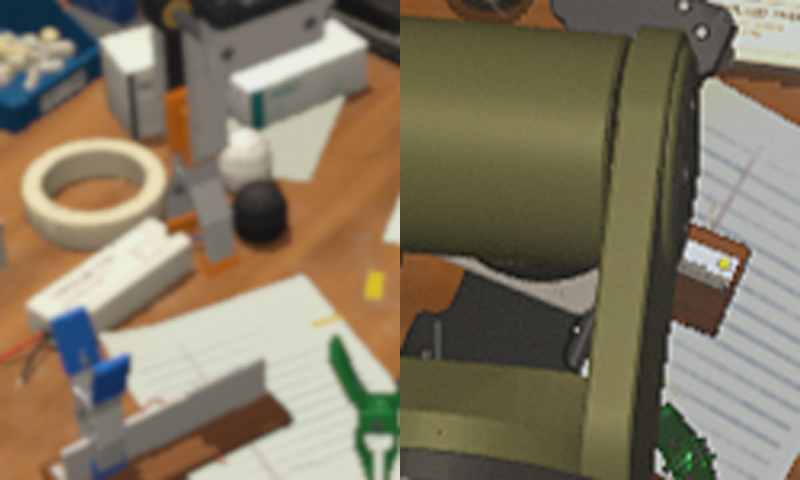

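The clamp is off the rail and open in the fingers, with the near jaw pad at about crop (220,262); the blue clamp hasn't moved. The arm blocks the top view. Next I'll measure the clamp's pose in the tool frame.

```bash
cat > k.py <<'E'
from h import *
def clamp():
    c=eyes.camera('scene');s=manip.read_state();e=np.array(s['eef_pos']);Rt=rot(s['eef_rot'])
    W=pts(c);q=(W-e)@Rt; x,y,z=q[...,0],q[...,1],q[...,2]
    box=(abs(x)<25)&(abs(y)<40)
    m=box&(z>2)&(z<85)
    hsv=cv2.cvtColor(c['img'],cv2.COLOR_BGR2HSV);o=cv2.inRange(hsv,(5,120,70),(22,255,255))>0
    for nm,k in(('all below tip',m),('steel 20-55',m&(z>20)&(z<55)),('pad orange z>40',m&o&(z>40)),('handle orange',box&o&(z<15)&(z>-45))):
        p=q[k]; v,u=np.nonzero(k)
        if len(p): print(nm,len(p),'px',u.min(),u.max(),v.min(),v.max(),'min',np.percentile(p,3,0).round(1),'max',np.percentile(p,97,0).round(1),'med',np.median(p,0).round(1))
    return c,s
E
python3 -c "
from k import *
clamp()"
```

```text
all below tip 539 px 271 294 216 255 min [ -7.8 -25.3   6.3] max [11.8 18.7 69.5] med [  4.  -12.3  37.6]
steel 20-55 268 px 271 292 224 247 min [ -8.2 -23.9  20.5] max [11.9 18.5 53.8] med [  4.3 -15.9  33.9]
pad orange z>40 92 px 272 294 236 255 min [ -7.8 -26.5  58.2] max [11.4 18.3 71. ] med [  2.7 -20.3  65.5]
handle orange 162 px 271 279 197 221 min [  2.3 -13.  -34.7] max [13.   8.2  2.4] med [ 10.4   2.8 -20.1]
```

>>> arm_command:
  plan:
    - [-1, 0, 0, 0, -0.092]
    - [-1, 0, 0, 0, -0.092]
    - [-1, -0.0162, -0.0006, 0, 0]
    - [-1, -0.0324, -0.0012, 0, 0]
    - [-1, -0.0324, -0.0012, 0, 0]
    - [-1, -0.0324, -0.0012, 0, 0]
    - [-1, -0.0324, -0.0012, 0, 0]
    - [-1, -0.0324, -0.0012, 0, 0]
    - [-1, -0.0324, -0.0012, 0, 0]
    - [-1, -0.0324, -0.0012, 0, 0]
    - [-1, -0.0324, -0.0012, 0, 0]
    - [-1, -0.0324, -0.0012, 0, 0]
    - [-1, -0.0162, -0.0006, 0, 0]
    - [-1, 0, 0, 0, 0]
    - [-1, 0, 0, 0, 0]

```text
clock: 9.28
eef_pos: [491.3, -314.7, 216.4]
eef_rot: [-3.142, -0.0, 1.381]
wrist_force: [0.4, -0.1, -0.7]
finger_gap: 22.3
finger_force: 35.0
```

```bash
python3 - <<'E'
from k import *
from m import go
c,s=clamp();print(s['eef_pos'],s['eef_rot'],s['finger_gap'])
W=pts(c);e=np.array(s['eef_pos']);q=(W-e)@rot(s['eef_rot']);x,y,z=q[...,0],q[...,1],q[...,2]
hsv=cv2.cvtColor(c['img'],cv2.COLOR_BGR2HSV)
o=(cv2.inRange(hsv,(4,80,60),(18,255,255))>0)&(abs(x)<40)&(abs(y)<25)&(z>110)&(z<170)
p=q[o];print('copper tool',len(p),p.min(0).round(1),p.max(0).round(1),p.mean(0).round(1))
b=(abs(y)<20)&(z>116)&(z<126)&(abs(x)<90);p=q[b];print('board top',len(p),p.min(0).round(1),p.max(0).round(1),np.polyfit(p[:,0],p[:,1],1))
cv2.imwrite('pics/s3.png',cv2.resize(c['img'][110:260,320:480],None,fx=4,fy=4,interpolation=cv2.INTER_CUBIC))
E
```

```text
all below tip 406 px 386 409 152 186 min [ -8.8 -24.3   6.8] max [12.7 19.7 69.9] med [ 6.  -9.3 34.8]
steel 20-55 205 px 388 409 160 179 min [ -8.4 -23.1  21.3] max [12.9 18.7 53.3] med [  6.3 -12.5  33.8]
pad orange z>40 19 px 389 407 172 185 min [ -3.4 -24.8  59.1] max [13.3 16.8 69.4] med [ 4.2 15.2 63.3]
handle orange 154 px 394 403 135 155 min [ -4.5 -12.7 -33.8] max [15.2  8.1  0.3] med [ 10.3   3.4 -18.9]
[ 491.42154959 -314.60801801  216.52081684] [ 3.14155365e+00 -7.38062169e-05  1.38136200e+00] 22.200214998367496
copper tool 94 [-29.2  -8.5 122. ] [ 30.3   2.9 159.6] [  0.7  -4.2 137. ]
board top 83 [-89.9  -7.8 119.6] [ 46.4   2.9 125.9] [-0.00410438 -1.68860023]
```

View pics/s3.png

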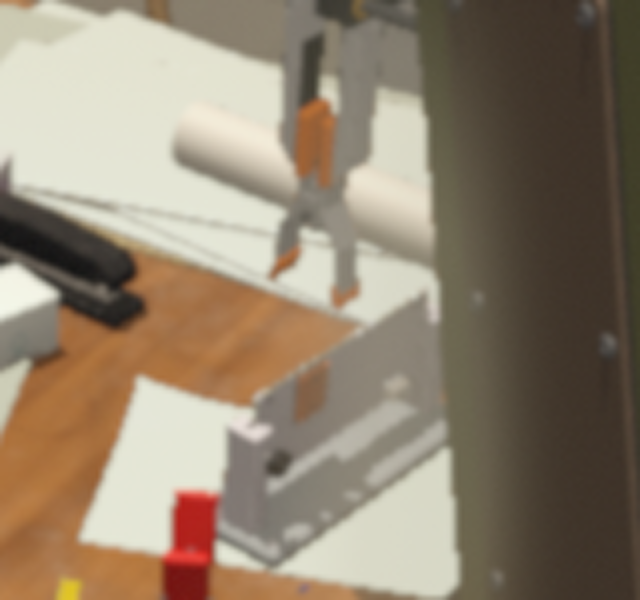

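The open clamp hangs square above the board, with its jaw tips at crop (285,262) and (345,297) either side of the top-edge line. The copper plate is at (311,390). The measured offsets are within about 2 mm, so I'll lower it.

>>> arm_command:
  plan:
    - [-1, -0.001, 0, 0.004, 0]
    - [-1, 0, 0, 0.008, 0]
    - [-1, 0, 0, 0.008, 0]
    - [-1, 0, 0, 0.008, 0]
    - [-1, 0, 0, 0.008, 0]
    - [-1, 0, 0, 0, 0]

```text
clock: 10.07
eef_pos: [490.8, -316.3, 179.7]
eef_rot: [-3.14, -0.001, 1.381]
wrist_force: [-0.1, -1.7, -0.4]
finger_gap: 22.5
finger_force: 35.0
```

>>> arm_command:
  plan:
    - [-1, 0, 0, 0.008, 0]
    - [-1, 0, 0, 0.008, 0]
    - [-1, 0, 0, 0.008, 0]
    - [-1, 0, 0, 0.007, 0]
    - [-1, 0, 0, 0.004, 0]
    - [-1, 0, 0, 0.002, 0]
    - [-1, 0, 0, 0, 0]
    - [-1, 0, 0, 0, 0]
    - [-1, 0, 0, 0, 0]

```text
clock: 11.2
eef_pos: [491.0, -316.5, 143.6]
eef_rot: [3.141, 0.0, 1.381]
wrist_force: [-0.1, 0.2, -0.7]
finger_gap: 22.0
finger_force: 35.0
```

```bash
python3 - <<'E'
from k import *
c,s=clamp();print(s['eef_pos'],s['eef_rot'],s['finger_gap'],s['wrist_force'])
W=pts(c);e=np.array(s['eef_pos']);q=(W-e)@rot(s['eef_rot'])
x,y,z=q[...,0],q[...,1],q[...,2]
b=(abs(y)<12)&(z>44)&(z<54)&(abs(x)<90)&(abs(x)>25);p=q[b];print('board top',len(p),p.min(0).round(1),p.max(0).round(1),p.mean(0).round(1))
cv2.imwrite('pics/s4.png',cv2.resize(c['img'][130:250,340:460],None,fx=5,fy=5,interpolation=cv2.INTER_CUBIC))
E
```

```text
all below tip 512 px 385 407 181 217 min [ -7.2 -24.    7. ] max [20.5 18.7 79. ] med [ 7.2 -4.4 49. ]
steel 20-55 228 px 387 406 189 208 min [ -7.1 -23.3  20.9] max [18.4 17.7 54.5] med [ 7.4 -8.7 37.1]
pad orange z>40 46 px 385 406 199 214 min [ -6.4 -25.2  57.9] max [13.  20.  73.8] med [ 8.3 13.9 63.8]
handle orange 142 px 392 401 165 185 min [ -4.4 -11.9 -33.7] max [14.5  7.8  2. ] med [  9.3   3.2 -18.6]
[ 490.99058178 -316.47243358  143.57771376] [3.14138668e+00 8.06356188e-05 1.38074753e+00] 21.96793813564878 [-0.24144985 -0.66801805 -0.61473168]
board top 51 [-87.2  -3.2  46.5] [49.3  1.5 53.8] [-30.9  -1.   50.9]
```

View pics/s4.png

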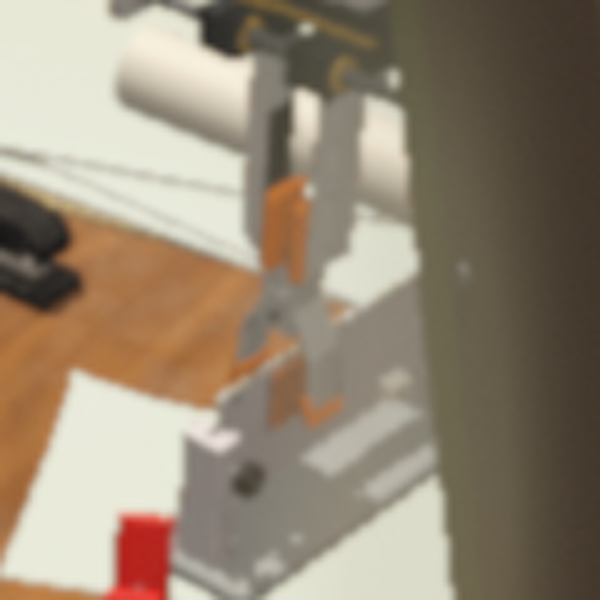

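The clamp straddles the board at the spreader: the far jaw is behind the edge at crop (250,365), the near pad is in front of the copper at (320,412), and nothing is touching (wrist force shows only the clamp's weight). I'm handing it in.

```bash
python3 -c "
from cell import ticket
print(ticket.sign_off())"
```

```text
the job is handed in; nothing more can be done
None
```

The job is handed in: the orange clamp is held wide open over the board at the spreader, upright and square. By my measurements it is within about 2 mm of centre along and across the board. No contact showed in the wrist force, and the blue clamp and everything else were left alone; no verdict came back on sign-off.

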